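# Refit the brush rinser's tank and hold its reset

### The arm

A 6-joint arm with a two-finger parallel gripper is mounted at the origin on a cart in front of the work surface, level with it; the furniture and walls round the work are solid. World frame = base frame: x ahead of the robot, y to its left, z up, the work surface at z = 0. Lengths are in m, angles in rad, forces in N, time in s.
With the tool pointing down it reaches from about 0.3 to 0.95 m from the base axis. Payload 3.1 kg.
Tool frame: the origin (TCP) lies at the very end of the fingers, on their centre line; the grasp point (between the pads) lies 19 mm behind it (robot.grasp_offset is the z of the grasp point in the tool frame, in m); z points along the fingers, y is the line along which they close (so a half turn about z gives the same grasp; the last joint's range is limited). The gripper opens to 85 mm and grips with 20 to 120 N. Pads are 22 mm wide; open, the fingers measure 114 mm over their backs; the gripper's body (76 mm by 85 mm) begins 54 mm behind the grasp point. The pads swing forward as they close: fully open they stand 13 mm farther back than shut.
Start: joints at [-1.24, 0.308, 1.634, -0, 1.2, -0.07], TCP at [0.244, -0.575, 0.231] pointing down, gripper open.
Joint ranges: [-3.06, 3.06], [-0.79, 1.96], [0.05, 2.63], [-1.19, 4.34], [0.05, 2.64], [-2.94, 2.94]. Speed limits (rad/s): [2.79, 2.79, 3.14, 3.14, 3.14, 3.14].

### API

Orientations are given as [roll, pitch, yaw] about the fixed x, y, z axes, in that order (R = Rz(yaw) Ry(pitch) Rx(roll)).
In Python, from rig import robot, viewer gives the robot as it stands.
- The arm moves only by the tool move_arm, never from a script. Its argument "deltas" is a list of rows, each a list of 7 numbers: the shift along the tool's x, y, z each as a share of 0.4 m, from -1 to 1, then the turn, a rotation vector about the tool's x, y, z each as a share of 1.5 rad, from -1 to 1, then the opening, from 0 (shut) to 1 (fully open). In form: [[x, y, z, ax, ay, az, jaw], ...]. A call has 1 to 12 rows; each row is the pose to reach, as a shift and turn from the pose commanded when the call began, along the tool's axes at that moment; what a row does not reach only later rows make up. A row lasts 1/10 s, in which the tool goes at most 50 mm and 8.59 degrees, less where a joint would pass 70% of its speed; a pose out of reach is approached as far as the arm can. A call with a number of a shift or a turn outside -1 to 1 is refused whole. A call with a gripper value outside its range is refused whole. The fingers move at their own pace and stop on an object; the grip force is fixed at half the most. Time passes only in rows, so rows that repeat a pose let the fingers close. It gives the time, the measured TCP pose, the force, the opening and the grip force at its end, in the units of the state.
- robot.read_state(): the state, without advancing time (a new reading comes with each control period).
- viewer.capture(name): name is "scene" or "top" or "wrist"; returns a dict with "color" (384x512x3 uint8, red, green, blue), "z_map" (384x512 float32, m along the optical axis (not along the pixel's ray), 0 where there is no reading), "fovy" (degrees; the focal length in pixels is half the picture's height over the tangent of half this angle, whatever the lens; pixels are square), "cx", "cy" (the principal point, pixels), "world_from_camera" (4x4, takes a point from camera to world coordinates). Camera axes: x right, y up, looking along -z (the intrinsics and any distortion apply to the point x, -y, -z); pixel columns grow to the right and rows downward; lengths in m; the calibration is good to about 2 mm. A picture is of the moment at which its call begins.
- robot.close_job(): hands the job in; it is judged then, once.
The state is a dict: "time": time; "joints": joint angles; "qvel": joint speeds; "tau": joint torques, N m; "eef_pos": TCP position; "orientation": TCP orientation; "ft_force": force on the tool from outside, world axes, zero at the start; "wrist_torque": the same for the moment, N m; "gripper_width": finger opening in m; "finger_force": force on a finger pad.
Only numpy, scipy, OpenCV 4.12 (cv2) and the standard library are available. Lean on these libraries where they do the work, as an engineer would, in place of code of your own. Each camera call takes 0.05 s, during which the arm holds its last target. There are 200 camera calls.

### The job

Set the brush rinser's tank onto its base so that both pegs enter the holes in the tank's underside and it sits fully home, and let go of it. Then take the slim stylus (not the stubby burnisher) from the wooden tool block, reach it down through the round opening in the base's control block, press the recessed reset button fully down with it and keep it down for at least two seconds: finish while still gripping the stylus and holding the button down. Leave the other things on the table where they are.

Things in the scene. Friction and masses are not known exactly. Their poses are not given: they have to be found in the camera images.
- rinser_base: grey plastic motor base of the brush rinser, fixed to the table, 110 (x) x 200 (y) mm; origin on the table under its centre, z up. Its +y part is a low flat deck, 30 mm high, with two upright steel pegs (8 mm thick, 15 mm tall, tapered above 9 mm) at y = -5 and +75 mm, x = 0. Its -y end is the control block, 66 mm high, reaching from y = -100 to -34 mm. Yaw within 0.3 rad
- seat (a point): point on the deck's top face midway between the two pegs, which stand 40 mm from it along the base's +y and -y
- aperture (a point): centre of the round vertical opening in the control block's top face (16 mm wide, level with the face; the reset button lies 25 mm below it); no finger fits in
- reset_button (a joint): travel of the recessed spring button, m: 0 at rest, 0.006 fully down; black, 13 mm wide, moves straight down; about 2 N to start it, 4.4 N to hold it fully down, then a hard stop; springs back when let go
- button_top (a point): centre of the button's top face, straight under the opening; moves with the button
- tank: loose white closed tank with grey lid, 0.25 kg or so, 89 (x) x 119 (y) mm, body 58 mm high, origin at the centre of its underside, z up. On the lid a grey grip bar, 70 mm long (along the tank's y), 16 mm thick (x) and 14 mm tall, from 78 to 92 mm above the underside, on two posts. Two holes in the underside, 11 mm wide and 20 mm deep, at y = -40 and +40 mm, x = 0, fit the base's pegs; it may be put on either way round. Seated, its origin coincides with the point seat
- tool_block: fixed block of light wood, 62 (x) x 121 (y) x 60 mm high, with two upright holes 8 mm wide and 50 mm deep at y = -30 and +30 mm, x = 0, one tool in each; origin on the table under its centre
- stylus: loose slim straight steel stylus, 150 mm long, about 40 g, standing upright in a hole of the block, tip down, a little loose. Origin at the tip, z along it to the top: shank 7 mm thick up to 66 mm, then a square handle, 12 x 12 mm with flat sides along its x and y (its flats start within about 0.1 rad of the block's sides), from 74 to 150 mm. The tip starts 10 mm above the table, so 50 mm are in the block
- burnisher: loose stubby burnisher with a 30 mm wide, 38 mm tall wooden bulb, standing in the other hole of the block; its stem is only 18 mm long, too short for the button. Origin at the bulb's underside. Not needed
- gouache_pot_0: white lidded paint pot with a red band, 36 mm wide, 41 mm high, bystander; origin at the centre of its underside
- gouache_pot_2: white lidded paint pot without coloured band, 36 mm wide, 41 mm high, bystander; origin at the centre of its underside
- eraser: eraser, 18x42x12 mm, bystander; origin at the centre of its underside
- gouache_pot_1: white lidded paint pot with a blue band, 36 mm wide, 41 mm high, bystander; origin at the centre of its underside
- paint_tube_1: lying paint tube, 30x123x23 mm, bystander; origin at the centre of its underside
- wood_box: open box of thin wood, 68x140x62 mm, bystander; origin at the centre of its underside

How it is judged:
On the way, in this order (a step that is already met when the one before it is completed fails the run):
1. the tank is fully home on the base's pegs and let go (horizontal distance between tank and seat below 0.004 m and z of tank in the frame of seat below 0.0025 m and angle between the y axis of tank and the y axis of rinser_base, either way round below 0.08 rad and contact force between the fingers and tank below 0.3 N), for 0.3 s.
2. the stylus is out of the tool block (height (world z) of stylus above 0.065 m and contact force between the fingers and stylus above 1 N), for 0.1 s.
3. the button is held down with the stylus for two seconds (value of joint reset_button above 0.0045 m and contact force between stylus and rinser_base above 1 N and distance between stylus and button_top below 0.009 m and contact force between the fingers and stylus above 1 N), for 2 s.
At the end, for the whole second after the job is handed in: Fingers grip the stylus (over 1 N), its tip within 9 mm of the recessed button's centre and pushing (over 1 N), the button at least 4.5 of its 6 mm down; the tank let go and home on the pegs (within 4 mm sideways, at most 2.5 mm above the seat, 0.08 rad) (all of step 1 and all of step 3); the arm keeps its last pose, push and grip.
It fails at once if a bystander is moved more than 30 mm (distance of any of gouache_pot_0, gouache_pot_2, eraser, gouache_pot_1, paint_tube_1, wood_box from where it was at the start of the episode above 0.03 m).
It fails at once if the burnisher is pulled out of the tool block (distance of burnisher from where it was at the start of the episode above 0.03 m).
It also fails if it takes over 64 s, if anything falls off the work surface, if the arm or the gripper's body presses on something with over 40 N, if the wrist force passes 120 N, or if a joint passes its speed limit or range.

## Working session

There is one attempt and no reset: what is moved stays moved. The work goes in short steps, Python scripts to look and compute and a tool call to move; the robot and the scene stay as the last step left them, time stands still between calls to the robot, and variables do not carry over. Pictures are saved under pics/ and viewed, at most 10 in all, crops included, and the job is handed in when it is done.

Besides the shell and the picture viewer there is one more tool, called after "Emit:" as a command line: name --pt "numbers of a row" for each row, then --argument value for the rest. move_arm: Moves the arm, as the interface text tells. Shift numbers are shares of 0.4 m and turn numbers shares of 1.5 rad, none past 1 either way. Its arguments: {"type":"object","properties":{"deltas":{"type":"array","items":{"type":"array","items":{"type":"number"}}}},"required":["deltas"]}

```bash
ls; mkdir -p pics; cat > h.py <<'E'
import numpy as np, cv2
from rig import robot, viewer
from scipy.spatial.transform import Rotation as R
def cap(n):
    c=viewer.capture(n); c['f']=192/np.tan(np.radians(c['fovy'])/2); return c
def cloud(c):
    v,u=np.mgrid[:384,:512]; z=c['z_map']
    p=np.stack([(u-c['cx'])/c['f']*z,-(v-c['cy'])/c['f']*z,-z],-1)
    T=c['world_from_camera']; return p@T[:3,:3].T+T[:3,3]
def ray(c,u,v,h):
    T=c['world_from_camera']; d=T[:3,:3]@np.array([(u-c['cx'])/c['f'],-(v-c['cy'])/c['f'],-1]); o=T[:3,3]
    return o+d*(h-o[2])/d[2]
def save(c,n,k=1.5): cv2.imwrite('pics/'+n,cv2.resize(c['color'][:,:,::-1],None,fx=k,fy=k))
E
python3 - <<'E'
from h import *
for n in ('top','scene'):
    c=cap(n); save(c,n+'1.png'); print(n,c['fovy'],c['cx'],c['cy'],{k:v for k,v in c.items() if k not in('color','z_map')})
s=robot.read_state(); print(s)
E
```

```text
pics
top 45.465484645956494 256.0339796818061 185.9863980565748 {'fovy': 45.465484645956494, 'cx': 256.0339796818061, 'cy': 185.9863980565748, 'world_from_camera': array([[ 0.0192819 ,  0.99307868, -0.11585739,  0.38280313],
       [-0.99955489,  0.02178546,  0.02038159,  0.01524507],
       [ 0.02276453,  0.11541282,  0.99305672,  1.25410094],
       [ 0.        ,  0.        ,  0.        ,  1.        ]]), 'f': np.float64(458.25502124038854)}
scene 48.669743079737955 258.4008091011229 197.51506336469524 {'fovy': 48.669743079737955, 'cx': 258.4008091011229, 'cy': 197.51506336469524, 'world_from_camera': array([[-0.73523241,  0.34499175, -0.58345008, -0.05462077],
       [-0.67768933, -0.35756475,  0.64256099,  0.63771297],
       [ 0.01305706,  0.86782956,  0.49669042,  0.58321874],
       [ 0.        ,  0.        ,  0.        ,  1.        ]]), 'f': np.float64(424.5437437055838)}
{'time': 0.1, 'joints': array([-1.23967406e+00,  3.08925786e-01,  1.63504615e+00,  2.73278939e-06,
        1.19971011e+00, -6.96997820e-02]), 'qvel': array([-0.00084998, -0.00222158, -0.00272504, -0.00029588,  0.00081198,
       -0.00056755]), 'tau': array([-7.26867020e-04, -4.16406369e+01, -2.77644145e+01, -1.46912853e-04,
        3.95223324e-03, -1.63982509e-05]), 'eef_pos': array([ 0.24359374, -0.57477036,  0.23016327]), 'orientation': array([-3.13950851e+00, -1.48051106e-04,  4.00820900e-01]), 'ft_force': array([ 0.60859099,  0.62845326, -0.05769019]), 'wrist_torque': array([ 0.04231251, -0.01967755, -0.03220392]), 'finger_force': 0.0, 'gripper_width': 0.0853119289503698}
```

View pics/top1.png

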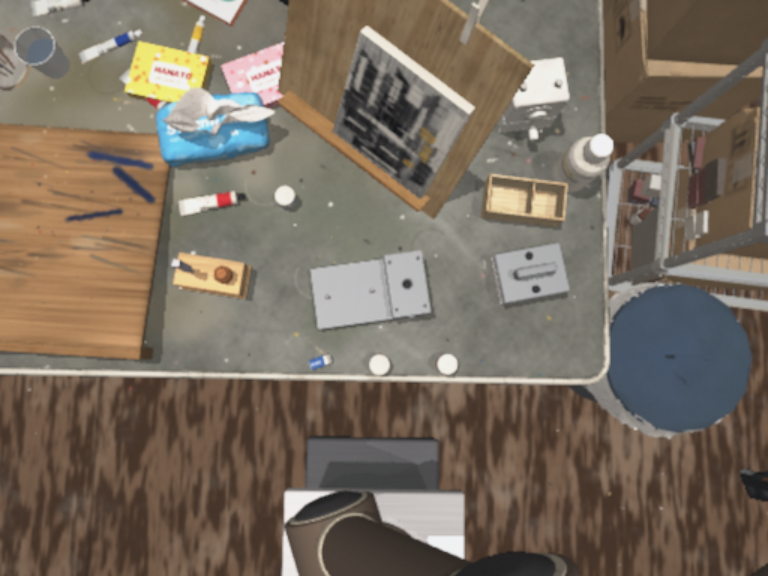

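View pics/scene1.png

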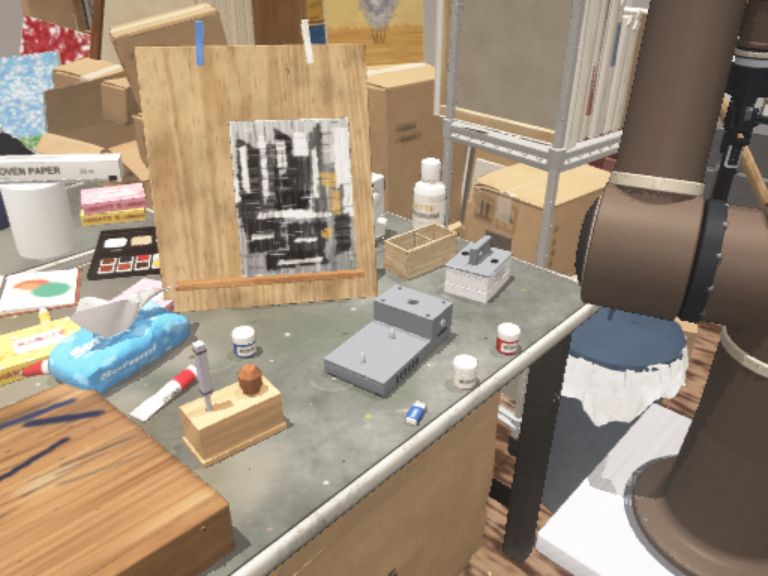

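The top view shows the tank at about (530,273), the base at (370,290) with its aperture at (407,284), the tool block at (211,275) with the stylus on its left (+y) side near (190,267), and the burnisher at (222,274). The scene view agrees with this. Next I'll measure with depth and masks.

```bash
cat > m.py <<'E'
from h import *
c=cap('top'); P=cloud(c)
def rect(u0,u1,v0,v1,z0,z1,name):
    m=np.zeros((384,512),bool); m[int(v0/1.5):int(v1/1.5),int(u0/1.5):int(u1/1.5)]=1
    m&=(P[...,2]>z0)&(P[...,2]<z1)&(c['z_map']>0)
    p=P[m]; r=cv2.minAreaRect((p[:,:2]*1000).astype(np.float32)); b=cv2.boxPoints(r)
    print(name,len(p),'zmed',np.median(p[:,2]).round(4),'mean',p[:,:2].mean(0).round(4),'rect',np.round(r[0],1),np.round(r[1],1),round(r[2],1))
    return p
if __name__=='__main__':
    print('table',np.median(P[200:215,180:195,2]))
    rect(480,585,230,315,.045,.08,'tank lid')
    rect(480,585,230,315,.082,.12,'bar')
    rect(300,445,240,340,.02,.04,'deck')
    rect(300,445,240,340,.055,.075,'ctrl')
    rect(165,260,245,305,.05,.068,'block')
    rect(165,260,245,305,.075,.12,'bulb')
    rect(165,260,245,305,.13,.2,'stylus')
    hsv=c['color'].max(-1)
    m=np.zeros((384,512),np.uint8); m[175:205,262:282]=(hsv[175:205,262:282]<50); v,u=np.nonzero(m); print('aperture',u.mean(),v.mean(),len(u),ray(c,u.mean(),v.mean(),.066))
    cv2.imwrite('pics/crop.png',cv2.resize(c['color'][150:225,110:390,::-1],None,fx=2.8,fy=2.8,interpolation=2))
E
python3 m.py
```

```text
table 0.000641244749585379
tank lid 1306 zmed 0.0587 mean [ 0.5409 -0.2689] rect [ 542.1 -270.7] [ 89.3 120.3] 12.2
bar 172 zmed 0.0916 mean [ 0.541  -0.2688] rect [ 541.7 -269.9] [16.1 69.5] 11.8
deck 2058 zmed 0.0306 mean [0.4995 0.0475] rect [504.2  22.8] [110.7 186.9] 9.0
ctrl 1039 zmed 0.0668 mean [ 0.5155 -0.0497] rect [516.1 -49.8] [110.5  66.2] 9.2
block 787 zmed 0.0607 mean [0.5262 0.296 ] rect [527.4 296. ] [115.8  56.4] 82.1
bulb 138 zmed 0.0947 mean [0.5226 0.2722] rect [522.6 291.4] [81.5 27.9] 89.1
stylus 48 zmed 0.1589 mean [0.5303 0.3237] rect [531. 325.] [12.5 11.8] 82.9
aperture 269.0 189.0 1 [ 0.51423991 -0.04314078  0.066     ]
```

View pics/crop.png

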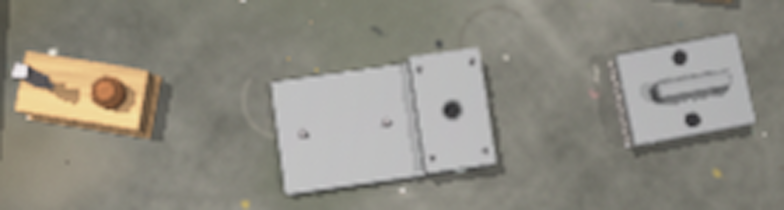

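```bash
cat >> h.py <<'E'
def go(x,y,z,yawdeg,s=None):
    s=s or robot.read_state(); A=R.from_euler('xyz',s['orientation']); B=R.from_euler('xyz',[np.pi,0,np.radians(yawdeg)])
    d=A.inv().apply(np.array([x,y,z])-s['eef_pos'])/.4; r=(A.inv()*B).as_rotvec()/1.5
    print('row',d.round(4),r.round(4),'rows~',max(np.linalg.norm(d)*8,np.degrees(np.linalg.norm(r)*1.5)/8.59).round(1))
E
python3 - <<'E'
from h import *
c=cap('top'); f=lambda a,b,h:ray(c,110+(a+.5)/2.8-.5,150+(b+.5)/2.8-.5,h)
a,b=f(304,133,.044),f(387,123,.044); print(a,b,(a+b)/2,np.linalg.norm(a-b), np.degrees(np.arctan2(*(a-b)[[1,0]]))-90)
print('apert',f(452,110,.066))
go(.5415,-.2695,.23,102)
E
```

```text
[0.49197347 0.08983573 0.044     ] [0.50315913 0.01161457 0.044     ] [0.4975663  0.05072515 0.044     ] 0.07901688992608592 8.138142900696508
apert [ 0.51445363 -0.04864428  0.066     ]
row [ 0.9836 -0.4127  0.002 ] [-8.000e-04 -7.000e-04 -9.196e-01] rows~ 9.2
```

Emit:
move_arm --pt "0.9836 -0.4127 0 0 0 -0.92 1" --pt "0.9836 -0.4127 0 0 0 -0.92 1" --pt "0.9836 -0.4127 0 0 0 -0.92 1" --pt "0.9836 -0.4127 0 0 0 -0.92 1" --pt "0.9836 -0.4127 0 0 0 -0.92 1" --pt "0.9836 -0.4127 0 0 0 -0.92 1" --pt "0.9836 -0.4127 0 0 0 -0.92 1" --pt "0.9836 -0.4127 0 0 0 -0.92 1" --pt "0.9836 -0.4127 0 0 0 -0.92 1" --pt "0.9836 -0.4127 0 0 0 -0.92 1" --pt "0.9836 -0.4127 0 0 0 -0.92 1" --pt "0.9836 -0.4127 0 0 0 -0.92 1"

```text
time: 1.4
eef_pos: [0.5408, -0.2707, 0.231]
orientation: [-3.141, -0.0, 1.779]
ft_force: [-0.0, -0.0, 1.4]
gripper_width: 0.0853
finger_force: 0.0
```

```bash
python3 - <<'E'
from h import *
s=robot.read_state(); print(s['eef_pos'],s['orientation'],s['joints'],s['ft_force'])
c=cap('wrist'); save(c,'w1.png'); P=cloud(c); m=(P[...,2]>.085)&(P[...,2]<.098)&(c['z_map']>0)
p=P[m]; r=cv2.minAreaRect((p[:,:2]*1000).astype(np.float32)); print(len(p),r,p.mean(0))
m=(P[...,2]>.05)&(P[...,2]<.066)&(c['z_map']>0);p=P[m]; r=cv2.minAreaRect((p[:,:2]*1000).astype(np.float32)); print(len(p),r,p.mean(0))
go(.5415,-.2695,.12,102)
E
```

```text
[ 0.54077702 -0.27074818  0.23097267] [-3.14056162e+00 -7.80654736e-05  1.77851293e+00] [-5.35833229e-01  2.70422154e-01  1.68298280e+00 -6.90140561e-04
  1.18899953e+00 -7.43292477e-01] [-0.0171882  -0.01030006  1.37409128]
2468 ((665.7100219726562, -261.18719482421875), (250.64999389648438, 288.2566223144531), 36.99449920654297) [ 0.65286248 -0.23018212  0.09128483]
11392 ((658.5665283203125, -202.9894561767578), (268.8017578125, 343.8163146972656), 89.42573547363281) [ 0.60687775 -0.25049899  0.05775848]
row [0.0033 0.003  0.2778] [-0.0005 -0.     -0.0014] rows~ 2.2
```

View pics/w1.png

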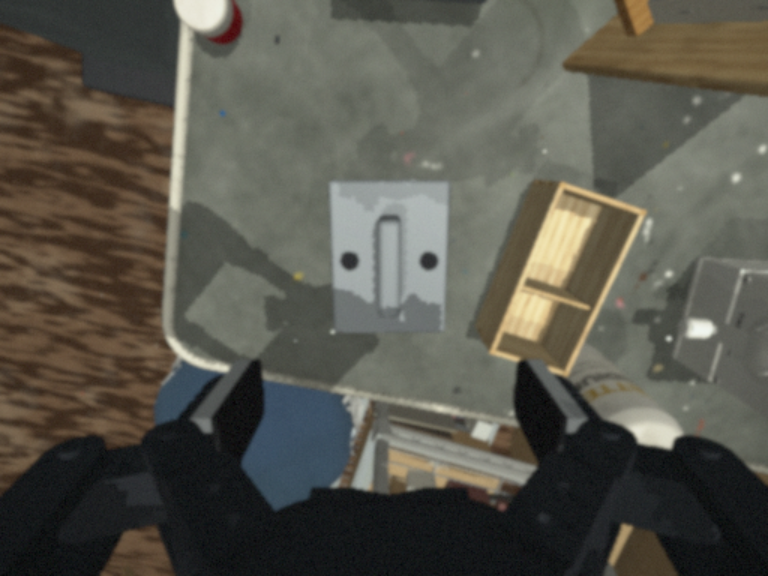

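The wrist view shows the tank lid spanning (330-448, 182-332), the bar at (390,266), and the wood box clear to the right.

```bash
python3 - <<'E'
from h import *
c=cap('wrist'); P=cloud(c)
w=np.zeros((384,512),bool); w[115:228,212:308]=1
for a,b in((.085,.098),(.053,.066)):
    m=w&(P[...,2]>a)&(P[...,2]<b)&(c['z_map']>0)
    p=P[m]; r=cv2.minAreaRect((p[:,:2]*1000).astype(np.float32)); print(len(p),np.median(p[:,2]),r,p.mean(0))
E
```

```text
1004 0.09085304769188826 ((540.4378662109375, -269.77294921875), (15.615766525268555, 69.1758041381836), 12.35757064819336) [ 0.54030884 -0.26801417  0.09064227]
6826 0.05730368757264148 ((540.6285400390625, -270.1507568359375), (89.12686920166016, 118.12674713134766), 11.908920288085938) [ 0.53979097 -0.26557181  0.05729177]
```

Emit:
move_arm --pt "0 0 0.1 0 0 0 0.55" --pt "0 0 0.2 0 0 0 0.55" --pt "0 0 0.3 0 0 0 0.55" --pt "0 0 0.37 0 0 0 0.55" --pt "0 0 0.4125 0 0 0 0.55" --pt "0 0 0.4125 0 0 0 0.55" --pt "0 0 0.4125 0 0 0 0" --pt "0 0 0.4125 0 0 0 0" --pt "0 0 0.4125 0 0 0 0" --pt "0 0 0.4125 0 0 0 0" --pt "0 0 0.4125 0 0 0 0" --pt "0 0 0.4125 0 0 0 0"

```text
time: 2.7
eef_pos: [0.5425, -0.2711, 0.068]
orientation: [3.14, 0.003, 1.781]
ft_force: [-2.9, -2.9, 6.8]
gripper_width: 0.0151
finger_force: 63.1
```

Emit:
move_arm --pt "0 0 -0.05 0 0 0 0" --pt "0 0 -0.1 0 0 0 0" --pt "0 0 -0.2 0 0 0 0" --pt "0 0 -0.3 0 0 0 0" --pt "0 0 -0.3 0 0 0 0" --pt "0 0 -0.3 0 0 0 0"

```text
time: 3.3
eef_pos: [0.5421, -0.2698, 0.187]
orientation: [3.14, 0.001, 1.781]
ft_force: [0.5, 1.0, -2.9]
gripper_width: 0.0149
finger_force: 61.9
```

```bash
python3 - <<'E'
from h import *
s=robot.read_state(); print(s['eef_pos'],s['orientation'],s['ft_force'])
c=cap('wrist'); P=cloud(c); A=R.from_euler('xyz',s['orientation'])
Q=A.inv().apply((P-s['eef_pos']).reshape(-1,3)).reshape(P.shape)  # tool frame
w=(abs(Q[...,0])<.075)&(abs(Q[...,1])<.05)&(c['z_map']>0)&(Q[...,2]<.03)&(Q[...,2]>.002)
p=Q[w]; print(len(p),np.median(p[:,2]),cv2.minAreaRect((p[:,:2]*1000).astype(np.float32)))
a=np.radians(8.8); go(.4985,.051,.19,98.8)
save(c,'w2.png')
E
```

```text
[ 0.54212235 -0.26975516  0.18701713] [3.14001716e+00 7.17154401e-04 1.78100487e+00] [ 0.45729753  0.98227926 -2.94006489]
16949 0.010245163954402066 ((2.152599334716797, -0.24660491943359375), (89.51079559326172, 117.8821029663086), 89.94133758544922)
row [ 0.8047  0.0635 -0.0108] [-0.001  -0.0012  0.0377] rows~ 6.5
```

Emit:
move_arm --pt "0.1 0.008 0 0 0 0.0377 0" --pt "0.2 0.016 0 0 0 0.0377 0" --pt "0.3 0.025 0 0 0 0.0377 0" --pt "0.4 0.032 0 0 0 0.0377 0" --pt "0.4 0.032 0 0 0 0.0377 0" --pt "0.4 0.032 0 0 0 0.0377 0"

```text
time: 3.95
eef_pos: [0.5191, -0.1094, 0.1838]
orientation: [-3.137, -0.002, 1.727]
ft_force: [-0.1, 0.1, -1.8]
gripper_width: 0.0148
finger_force: 61.9
```

```bash
python3 - <<'E'
from h import *
s=robot.read_state(); print(s['eef_pos'],s['orientation'],s['ft_force'])
c=cap('wrist'); save(c,'w3.png'); P=cloud(c)
m=(P[...,2]>.036)&(P[...,2]<.05)&(c['z_map']>0)&(abs(P[...,0]-.5)<.05)&(P[...,1]>0)&(P[...,1]<.12)
n,l,st,ce=cv2.connectedComponentsWithStats(m.astype(np.uint8))
for i in range(1,n):
    if st[i,4]>3: print(st[i],ce[i],P[l==i].mean(0),ray(c,*ce[i],.043))
E
```

```text
[ 0.51905826 -0.10944309  0.18384922] [-3.13733908e+00 -1.67200875e-03  1.72660650e+00] [-0.08432245  0.11037942 -1.79641788]
[261  48   8  10  67] [264.47761194  52.43283582] [0.50519204 0.01110077 0.04107468] [0.50521616 0.01077339 0.043     ]
```

View pics/w3.png

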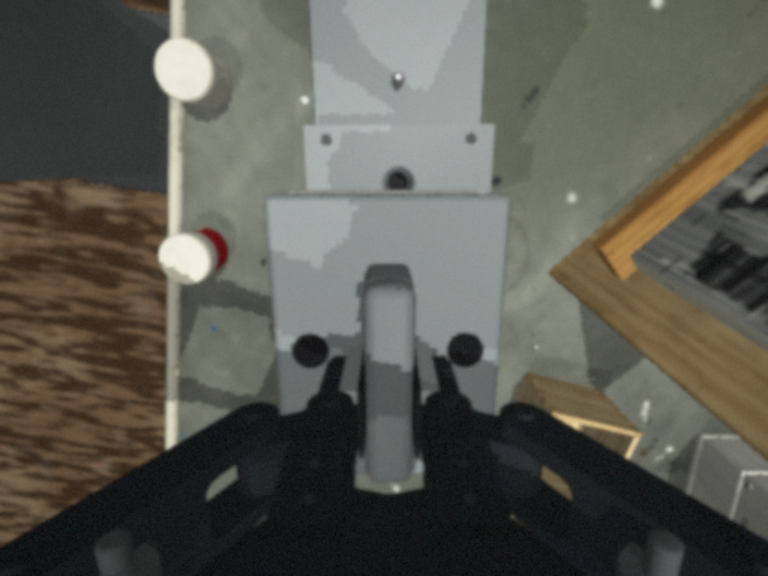

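The wrist view shows the held tank level, with the near peg at about (397,80) and the aperture at (399,180). Next comes the base axis from the deck edges.

```bash
python3 - <<'E'
from h import *
s=robot.read_state()
c=cap('wrist'); P=cloud(c); z=P[...,2]; ok=c['z_map']>0
mid=[]
for v in list(range(2,76)):
    m=ok[v]&(z[v]>.022)&(z[v]<.037)&(abs(P[v,:,0]-.5)<.09); u=np.nonzero(m)[0]
    if len(u)>20: mid.append([P[v,u[0],:2],P[v,u[-1],:2]])
mid=np.array(mid); M=mid.mean(1)
for e in (mid[:,0],mid[:,1],M):
    q=np.polyfit(e[:,1],e[:,0],1); print('edge yaw',np.degrees(np.arctan(-q[0])),'x at y=.0109,.051',np.polyval(q,[.0109,.051]))
print(np.linalg.norm(mid[:,0]-mid[:,1],axis=1).mean(), len(mid))
w=ok&(z>.06)&(z<.072)&(abs(P[...,0]-.515)<.08)&(P[...,1]<.0)&(P[...,1]>-.1)
r=cv2.minAreaRect((P[w][:,:2]*1000).astype(np.float32)); print('ctrl',r)
g=c['color'].max(-1); m=np.zeros(g.shape,bool); m[108:127,252:280]=g[108:127,252:280]<60; v,u=np.nonzero(m); print('apert px',u.mean(),v.mean(),len(u),ray(c,(u.min()+u.max())/2,(v.min()+v.max())/2,.066),ray(c,u.mean(),v.mean(),.066))
A=R.from_euler('xyz',s['orientation']); Q=A.inv().apply((P-s['eef_pos']).reshape(-1,3)).reshape(P.shape)
w=(abs(Q[...,0])<.075)&(abs(Q[...,1])<.05)&ok&(Q[...,2]<.03)&(Q[...,2]>.002)
r=cv2.minAreaRect((P[w][:,:2]*1000).astype(np.float32)); print('lid world',r, np.median(P[w][:,2]),s['eef_pos'],s['orientation'])
w=(abs(Q[...,0])<.045)&(abs(Q[...,1])<.012)&ok&(Q[...,2]<-.015)&(Q[...,2]>-.03); print('bar',cv2.minAreaRect((P[w][:,:2]*1000).astype(np.float32)))
E
```

```text
edge yaw 9.441256401307648 x at y=.0109,.051 [0.45023123 0.44356304]
edge yaw 9.15187023963353 x at y=.0109,.051 [0.56014911 0.55368889]
edge yaw 9.300332990121275 x at y=.0109,.051 [0.50521261 0.49864575]
0.10854341537444295 74
ctrl ((512.9068603515625, -36.01598358154297), (110.36646270751953, 38.893760681152344), 8.631368637084961)
apert px 264.5258620689655 119.30172413793103 116 [ 0.51522281 -0.04800321  0.066     ] [ 0.51521822 -0.04783066  0.066     ]
lid world ((519.2572021484375, -109.01824951171875), (89.39104461669922, 119.10739135742188), 8.843366622924805) 0.1742671523696834 [ 0.51971206 -0.11050658  0.18441285] [-3.13849169e+00 -9.43982522e-04  1.72522092e+00]
bar ((520.2948608398438, -107.97816467285156), (23.94549560546875, 69.12213897705078), 15.299345970153809)
```

```bash
python3 - <<'E'
from h import *
go(.4992,.0489,.15,99.2)
E
```

```text
row [0.4034 0.0095 0.0875] [-0.0015 -0.0004 -0.0048] rows~ 3.3
```

Emit:
move_arm --pt "0.1 0.003 0 0 0 0 0" --pt "0.2 0.005 0 0 0 0 0" --pt "0.3 0.007 0 -0.0015 0 -0.005 0" --pt "0.4034 0.0095 0.03 -0.0015 0 -0.005 0" --pt "0.4034 0.0095 0.0875 -0.0015 0 -0.005 0" --pt "0.4034 0.0095 0.0875 -0.0015 0 -0.005 0" --pt "0.4034 0.0095 0.0875 -0.0015 0 -0.005 0" --pt "0.4034 0.0095 0.0875 -0.0015 0 -0.005 0"

```text
time: 4.85
eef_pos: [0.5011, 0.0479, 0.1521]
orientation: [3.138, 0.0, 1.73]
ft_force: [-0.6, -0.1, -2.4]
gripper_width: 0.0149
finger_force: 61.9
```

```bash
python3 - <<'E'
from h import *
s=robot.read_state(); print(s['eef_pos'],s['orientation'],s['ft_force'])
go(.4992,.0489,.115,99.2)
E
```

```text
[0.50111209 0.0479463  0.15206766] [3.13788136e+00 4.57876361e-04 1.72963526e+00] [-0.59463564 -0.05201441 -2.38529564]
row [ 0.0032 -0.0047  0.0927] [ 0.0025  0.0003 -0.0012] rows~ 0.7
```

Emit:
move_arm --pt "0.003 -0.0045 0.05 0.001 0 0 0" --pt "0.003 -0.0045 0.08 0.001 0 0 0" --pt "0.003 -0.0045 0.08 0.001 0 0 0" --pt "0.003 -0.0045 0.08 0.001 0 0 0" --pt "0.003 -0.0045 0.08 0.001 0 0 0"

```text
time: 5.35
eef_pos: [0.4989, 0.0499, 0.1201]
orientation: [3.139, 0.0, 1.731]
ft_force: [-0.3, 1.0, -1.6]
gripper_width: 0.0146
finger_force: 61.9
```

```bash
python3 - <<'E'
from h import *
for i in range(4):
    c=cap('top'); s=robot.read_state(); print(s['eef_pos'],s['orientation'],s['ft_force'])
go(.4992,.0489,.1,99.2)
E
```

```text
[0.49892351 0.04998927 0.12015687] [3.13909281e+00 2.69316444e-04 1.73149046e+00] [ 0.47375166  0.79747613 -2.04054097]
[0.49884665 0.05006905 0.12011559] [3.13916158e+00 2.72082862e-04 1.73166107e+00] [-1.20844991  0.41347048 -1.36929258]
[0.49872685 0.05011238 0.1200281 ] [3.13934041e+00 2.26263208e-04 1.73173719e+00] [ 0.60567213 -0.36609607 -1.97694624]
[0.49856316 0.05013268 0.11989522] [3.13961360e+00 1.82469231e-04 1.73179298e+00] [-0.3153101   0.84429821 -1.85183472]
row [-0.0033  0.001   0.0497] [0.0013 0.0001 0.0003] rows~ 0.4
```

Emit:
move_arm --pt "-0.003 0.001 0 0 0 0 0" --pt "-0.003 0.001 0.01 0 0 0 0" --pt "-0.003 0.001 0.02 0 0 0 0" --pt "-0.003 0.001 0.03 0 0 0 0" --pt "-0.003 0.001 0.03 0 0 0 0" --pt "-0.003 0.001 0.03 0 0 0 0"

```text
time: 6.15
eef_pos: [0.4985, 0.049, 0.107]
orientation: [3.141, -0.0, 1.732]
ft_force: [0.4, 0.0, -1.0]
gripper_width: 0.0148
finger_force: 61.9
```

```bash
python3 - <<'E'
from h import *
s=robot.read_state(); print(s['eef_pos'],s['orientation'],s['ft_force'],s['wrist_torque'])
E
```

```text
[0.49848497 0.04904011 0.10699859] [ 3.14140366e+00 -1.40634408e-04  1.73171366e+00] [ 0.41004744  0.04003847 -1.00629719] [ 0.01704156 -0.03202115  0.04885642]
```

No contact load, and the underside is below the peg tips, so the pegs are entering. I'll go down gently.

Emit:
move_arm --pt "0 0 0.006 0 0 0 0" --pt "0 0 0.012 0 0 0 0" --pt "0 0 0.018 0 0 0 0" --pt "0 0 0.023 0 0 0 0" --pt "0 0 0.023 0 0 0 0" --pt "0 0 0.023 0 0 0 0"

```text
time: 6.75
eef_pos: [0.4987, 0.049, 0.0981]
orientation: [3.141, -0.0, 1.732]
ft_force: [-0.4, 0.7, -1.5]
gripper_width: 0.0147
finger_force: 62.0
```

Emit:
move_arm --pt "0 0 0.003 0 0 0 0" --pt "0 0 0.006 0 0 0 0" --pt "0 0 0.006 0 0 0 0" --pt "0 0 0.006 0 0 0 0"

```text
time: 7.15
eef_pos: [0.4986, 0.0491, 0.0979]
orientation: [-3.141, -0.0, 1.732]
ft_force: [-6.5, 0.4, 14.4]
gripper_width: 0.0146
finger_force: 64.2
```

Contact: the TCP is at 0.0979 m, the expected seated height. I'll release and rise.

Emit:
move_arm --pt "0 0 0.002 0 0 0 0.2" --pt "0 0 0.002 0 0 0 0.5" --pt "0 0 0.002 0 0 0 0.5" --pt "0 0 0.002 0 0 0 0.5" --pt "0 0 -0.05 0 0 0 0.5" --pt "0 0 -0.15 0 0 0 0.5" --pt "0 0 -0.25 0 0 0 0.5" --pt "0 0 -0.3 0 0 0 0.5" --pt "0 0 -0.3 0 0 0 0.5" --pt "0 0 -0.3 0 0 0 0.5"

```text
time: 8.15
eef_pos: [0.4985, 0.049, 0.2155]
orientation: [3.141, 0.0, 1.732]
ft_force: [0.1, 0.3, 0.6]
gripper_width: 0.0424
finger_force: 0.0
```

```bash
python3 - <<'E'
from h import *
s=robot.read_state(); print(s['eef_pos'],s['orientation'],s['ft_force'])
c=cap('wrist'); P=cloud(c); z=P[...,2]; ok=c['z_map']>0
w=ok&(z>.08)&(z<.1)&(abs(P[...,0]-.5)<.08)&(abs(P[...,1]-.05)<.09)
p=P[w]; print('lid',np.median(p[:,2]),cv2.minAreaRect((p[:,:2]*1000).astype(np.float32)))
m=np.linalg.lstsq(np.c_[p[:,:2]-p[:,:2].mean(0),np.ones(len(p))],p[:,2],rcond=None)[0]; print('tilt',m)
c=cap('top'); P=cloud(c); z=P[...,2]
w=(z>.13)&(z<.175)&(abs(P[...,0]-.53)<.04)&(abs(P[...,1]-.325)<.04); p=P[w];print('styl',len(p),np.median(p[:,2]),p.mean(0),cv2.minAreaRect((p[:,:2]*1000).astype(np.float32)))
go(.5305,.27,.27,83)
E
```

```text
[0.49847725 0.04895155 0.21545363] [3.14059262e+00 5.79392353e-05 1.73170529e+00] [0.08163944 0.33214412 0.57796283]
lid 0.08729076870046265 ((497.60906982421875, 50.346397399902344), (89.3315658569336, 118.343505859375), 9.115287780761719)
tilt [ 0.00076618 -0.00112989  0.0873092 ]
styl 45 0.15784017114918591 [0.52960092 0.32463094 0.15378254] ((530.01513671875, 326.10943603515625), (12.811281204223633, 12.14801025390625), 82.17373657226562)
row [ 0.5322  0.1704 -0.1408] [-1.900e-03 -1.000e-04  1.887e-01] rows~ 4.6
```

Tank lid is at 87.3 mm (88 expected), level, at the seat and yaw 9.1°: it is home. Next, approach the stylus.

Emit:
move_arm --pt "0 0 -0.1 0 0 0 0.5" --pt "0.1 0.03 -0.14 0 0 0.05 0.5" --pt "0.2 0.07 -0.14 0 0 0.1 0.5" --pt "0.3 0.1 -0.14 0 0 0.15 0.5" --pt "0.4 0.13 -0.14 0 0 0.189 0.5" --pt "0.532 0.17 -0.14 0 0 0.189 0.5" --pt "0.532 0.17 -0.14 0 0 0.189 0.5" --pt "0.532 0.17 -0.14 0 0 0.189 0.5" --pt "0.532 0.17 -0.14 0 0 0.189 0.5" --pt "0.532 0.17 -0.14 0 0 0.189 0.5"

```text
time: 9.25
eef_pos: [0.5312, 0.2683, 0.2709]
orientation: [-3.141, 0.001, 1.447]
ft_force: [0.5, -0.8, -0.6]
gripper_width: 0.0429
finger_force: 0.0
```

```bash
python3 - <<'E'
from h import *
s=robot.read_state(); print(s['eef_pos'],s['orientation'],s['joints'])
c=cap('wrist'); save(c,'w4.png'); P=cloud(c); z=P[...,2]; ok=c['z_map']>0
w=ok&(z>.15)&(z<.17)&(abs(P[...,0]-.53)<.04)&(abs(P[...,1]-.325)<.04); p=P[w]
print('styl',len(p),np.median(p[:,2]),p.mean(0),cv2.minAreaRect((p[:,:2]*1000).astype(np.float32)))
w=ok&(z>.06)&(z<.15)&(abs(P[...,0]-.53)<.04)&(abs(P[...,1]-.325)<.025); p=P[w]; print('side',len(p),p.min(0),p.max(0))
w=ok&(z>.055)&(z<.065)&(abs(P[...,0]-.53)<.06)&(abs(P[...,1]-.3)<.1); p=P[w]; print('block',cv2.minAreaRect((p[:,:2]*1000).astype(np.float32)))
E
```

```text
[0.53117588 0.26834744 0.27089063] [-3.14094870e+00  1.12729816e-03  1.44676453e+00] [ 3.94986813e-01  2.17891493e-01  1.66545365e+00 -6.92746492e-04
  1.25936590e+00  5.19231616e-01]
styl 206 0.1589268717394011 [0.52999971 0.32765032 0.15849183] ((529.7395629882812, 327.3970642089844), (12.272516250610352, 11.72980785369873), 82.78333282470703)
side 353 [0.49980254 0.30002425 0.06000121] [0.56065848 0.34987754 0.14995044]
block ((522.9717407226562, 320.0010070800781), (82.8550033569336, 171.0061492919922), 7.19581413269043)
```

View pics/w4.png

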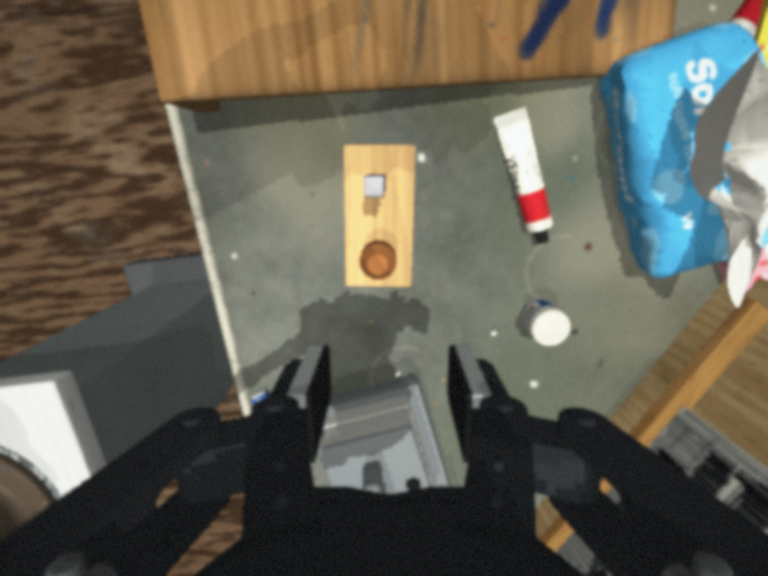

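The wrist view shows the stylus top at (374,185) in the +y hole and the burnisher at (378,259), with nothing else near.

```bash
python3 - <<'E'
from h import *
go(.530,.3275,.19,82.8)
E
```

```text
row [ 0.1464 -0.0217  0.2031] [-0.0001  0.0004  0.0009] rows~ 2.0
```

Emit:
move_arm --pt "0.08 -0.01 0 0 0 0 0.5" --pt "0.146 -0.0215 0 0 0 0 0.5" --pt "0.146 -0.0215 0.1 0 0 0 0.5" --pt "0.146 -0.0215 0.2 0 0 0 0.5" --pt "0.146 -0.0215 0.2 0 0 0 0.5" --pt "0.146 -0.0215 0.2 0 0 0 0.5" --pt "0.146 -0.0215 0.2 0 0 0 0.5"

```text
time: 10.0
eef_pos: [0.532, 0.3291, 0.1945]
orientation: [3.137, -0.003, 1.447]
ft_force: [0.6, -0.3, -0.5]
gripper_width: 0.0425
finger_force: 0.0
```

```bash
python3 - <<'E'
from h import *
s=robot.read_state(); print(s['eef_pos'],s['orientation'])
c=cap('wrist'); P=cloud(c); z=P[...,2]; ok=c['z_map']>0
w=ok&(z>.15)&(z<.17)&(abs(P[...,0]-.53)<.02)&(abs(P[...,1]-.325)<.02); p=P[w]
print('styl',len(p),np.median(p[:,2]),p.mean(0),cv2.minAreaRect((p[:,:2]*1000).astype(np.float32)))
go(.530,.3275,.116,82.8)
E
```

```text
[0.53203709 0.32909239 0.19450121] [ 3.13725139e+00 -2.69828294e-03  1.44718426e+00]
styl 363 0.1589109642948979 [0.52998569 0.32923852 0.15791923] ((529.8953247070312, 328.00018310546875), (12.933614730834961, 12.563584327697754), 82.10032653808594)
row [-0.0059 -0.006   0.1972] [ 0.0034 -0.0021  0.0015] rows~ 1.6
```

Emit:
move_arm --pt "-0.003 -0.004 0.06 0.002 -0.001 0.001 0.5" --pt "-0.003 -0.004 0.13 0.002 -0.001 0.001 0.5" --pt "-0.003 -0.004 0.195 0.002 -0.001 0.001 0.5" --pt "-0.003 -0.004 0.195 0.002 -0.001 0.001 0.5" --pt "-0.003 -0.004 0.195 0.002 -0.001 0.001 0.5" --pt "-0.003 -0.004 0.195 0.002 -0.001 0.001 0.5" --pt "-0.003 -0.004 0.195 0.002 -0.001 0.001 0" --pt "-0.003 -0.004 0.195 0.002 -0.001 0.001 0" --pt "-0.003 -0.004 0.195 0.002 -0.001 0.001 0" --pt "-0.003 -0.004 0.195 0.002 -0.001 0.001 0" --pt "-0.003 -0.004 0.195 0.002 -0.001 0.001 0"

```text
time: 11.15
eef_pos: [0.5298, 0.3284, 0.1151]
orientation: [3.141, -0.0, 1.447]
ft_force: [-0.2, 0.3, 5.0]
gripper_width: 0.0113
finger_force: 58.5
```

Emit:
move_arm --pt "0 0 -0.05 0 0 0 0" --pt "0 0 -0.12 0 0 0 0" --pt "0 0 -0.2 0 0 0 0" --pt "0 0 -0.3 0 0 0 0" --pt "0 0 -0.36 0 0 0 0" --pt "0 0 -0.36 0 0 0 0" --pt "0 0 -0.36 0 0 0 0" --pt "0 0 -0.36 0 0 0 0" --pt "0 0 -0.36 0 0 0 0"

```text
time: 12.05
eef_pos: [0.5275, 0.3274, 0.2551]
orientation: [-3.135, 0.004, 1.447]
ft_force: [0.3, 0.1, -0.9]
gripper_width: 0.0108
finger_force: 59.3
```

```bash
python3 - <<'E'
from h import *
s=robot.read_state(); print(s['eef_pos'],s['orientation'],s['gripper_width'])
c=cap('scene'); P=cloud(c); z=P[...,2]; ok=c['z_map']>0
x=s['eef_pos']
w=ok&(np.hypot(P[...,0]-x[0],P[...,1]-x[1])<.025)&(z>.1)&(z<x[2]-.005)
for a in np.arange(.1,.27,.01):
    p=P[w&(z>=a)&(z<a+.01)]
    if len(p): print(a.round(3),len(p),p.mean(0).round(4))
v,u=np.nonzero(w); print(u.min(),u.max(),v.min(),v.max())
y0,x0=max(v.min()-80,0),u.min()-80
cv2.imwrite('pics/s5.png',cv2.resize(c['color'][y0:v.max()+40,x0:u.max()+80,::-1],None,fx=3,fy=3))
go(.515,-.048,.255,99,s)
E
```

```text
[0.52752131 0.3274404  0.25505602] [-3.13541181  0.00389426  1.44674971] 0.01076757494750597
0.14 2 [0.525  0.3254 0.1494]
0.15 16 [0.5246 0.3255 0.1556]
0.16 19 [0.5242 0.3259 0.1653]
0.17 18 [0.5248 0.326  0.1746]
0.18 23 [0.5245 0.3259 0.1849]
0.19 18 [0.5249 0.3267 0.195 ]
0.2 22 [0.5245 0.3262 0.2043]
0.21 21 [0.5249 0.3264 0.2141]
0.22 38 [0.5228 0.3272 0.2258]
0.23 49 [0.5229 0.3279 0.2351]
0.24 45 [0.5228 0.3281 0.2451]
122 136 185 234
row [-0.9353  0.0851  0.0033] [-0.0045  0.002  -0.1874] rows~ 7.5
```

View pics/s5.png

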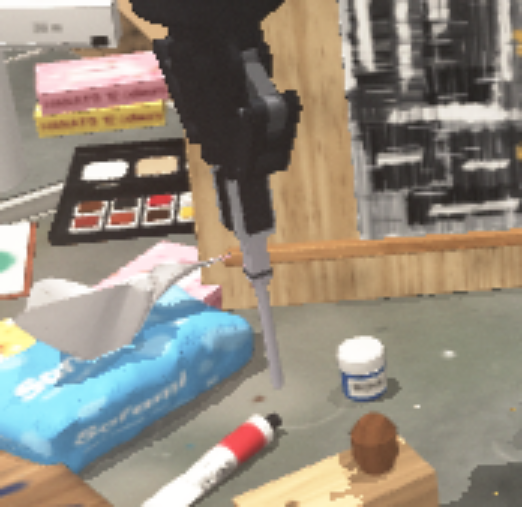

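The picture shows the stylus held upright and straight, with its tip free at about 0.149 m. I'll move over the aperture.

Emit:
move_arm --pt "-0.1 0.009 0 -0.002 0.001 -0.02 0" --pt "-0.2 0.018 0 -0.002 0.001 -0.04 0" --pt "-0.3 0.027 0 -0.002 0.001 -0.06 0" --pt "-0.4 0.036 0 -0.002 0.001 -0.08 0" --pt "-0.5 0.045 0 -0.002 0.001 -0.1 0" --pt "-0.6 0.055 0 -0.002 0.001 -0.12 0" --pt "-0.7 0.064 0 -0.002 0.001 -0.15 0" --pt "-0.8 0.073 0 -0.002 0.001 -0.187 0" --pt "-0.9 0.082 0 -0.002 0.001 -0.187 0" --pt "-0.935 0.085 0 -0.002 0.001 -0.187 0" --pt "-0.935 0.085 0 -0.002 0.001 -0.187 0" --pt "-0.935 0.085 0 -0.002 0.001 -0.187 0"

```text
time: 13.3
eef_pos: [0.5161, -0.0464, 0.2576]
orientation: [-3.141, -0.002, 1.727]
ft_force: [0.1, -0.5, -1.1]
gripper_width: 0.011
finger_force: 59.3
```

```bash
python3 - <<'E'
from h import *
s=robot.read_state(); print(s['eef_pos'],s['orientation'])
go(.515,-.048,.189,99)
E
```

```text
[ 0.51609299 -0.04643937  0.25756638] [-3.14144115e+00 -1.95869546e-03  1.72663449e+00]
row [-0.0038 -0.0033  0.1714] [-0.0001 -0.0013 -0.0008] rows~ 1.4
```

Emit:
move_arm --pt "-0.003 -0.003 0.05 0 -0.001 0 0" --pt "-0.003 -0.003 0.1 0 -0.001 0 0" --pt "-0.003 -0.003 0.15 0 -0.001 0 0" --pt "-0.003 -0.003 0.19 0 -0.001 0 0" --pt "-0.003 -0.003 0.19 0 -0.001 0 0" --pt "-0.003 -0.003 0.19 0 -0.001 0 0" --pt "-0.003 -0.003 0.19 0 -0.001 0 0" --pt "-0.003 -0.003 0.19 0 -0.001 0 0"

```text
time: 14.1
eef_pos: [0.5164, -0.0483, 0.1834]
orientation: [3.139, 0.002, 1.728]
ft_force: [-0.3, -1.2, -0.6]
gripper_width: 0.011
finger_force: 59.3
```

```bash
python3 - <<'E'
from h import *
s=robot.read_state(); print(s['eef_pos'],s['orientation'])
c=cap('wrist'); d=cap('scene'); P=cloud(d); z=P[...,2]
w=(d['z_map']>0)&(np.hypot(P[...,0]-.515,P[...,1]+.048)<.02)&(z>.07)&(z<.17)
for a in np.arange(.07,.17,.02):
    p=P[w&(z>=a)&(z<a+.02)]
    if len(p): print(a.round(3),len(p),p.mean(0).round(4))
v,u=np.nonzero(w); print(u.min(),u.max(),v.min(),v.max())
cu=(u.min()+u.max())//2
A=cv2.resize(d['color'][v.max()-65:v.max()+35,cu-50:cu+50],(400,400),interpolation=2)
B=cv2.resize(c['color'],(512,384)); 
out=np.zeros((400,800,3),np.uint8); out[:,:400]=A; out[:,400:]=cv2.resize(c['color'][150:300,180:330],(400,400),interpolation=2)
print('crop origin',cu-50,v.max()-65)
cv2.imwrite('pics/ap.png',out[...,::-1])
E
```

```text
[ 0.51635431 -0.04832106  0.18341756] [3.13867414e+00 1.71384060e-03 1.72776125e+00]
0.07 13 [ 0.5153 -0.0492  0.0842]
0.09 21 [ 0.5156 -0.0484  0.1002]
0.11 20 [ 0.5145 -0.0483  0.1196]
0.13 23 [ 0.5143 -0.049   0.1393]
0.15 50 [ 0.5142 -0.0476  0.1601]
273 279 162 196
crop origin 226 131
```

View pics/ap.png

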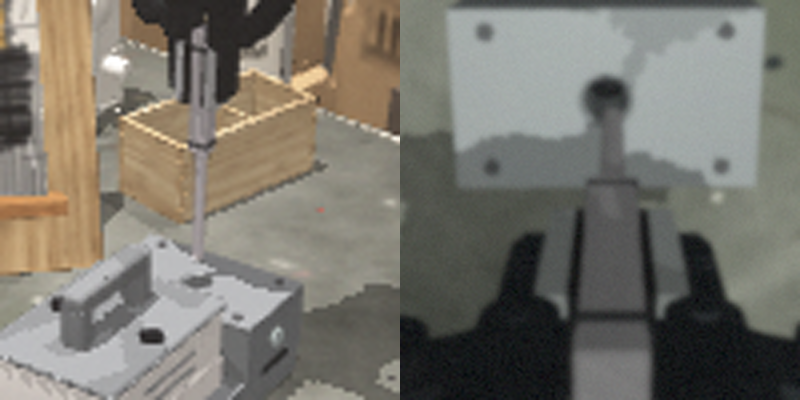

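The scene crop shows the tip at (201,258) just above the hole at (199,281). The wrist crop shows the tip at about (610,108) over the hole at (606,98).

```bash
python3 - <<'E'
from h import *
s=robot.read_state();print(s['eef_pos'])
c=cap('wrist'); d=cap('scene')
h=s['eef_pos'][2]-.106
print('scene tip',ray(d,276.2,195.5,h),'ap',ray(d,275.7,201.2,.066))
f=lambda a,b,h: ray(c,180+(a-400)*.375,150+b*.375,h)
g=c['color'].max(-1)[178:200,245:270]; v,u=np.nonzero(g<60); print('dark',u.min()+245,u.max()+245,v.min()+178,v.max()+178)
print('wrist tip',f(610,112,h),'ap',f(606,98,.066))
go(.515,-.048,.17,99)
E
```

```text
[ 0.5160326  -0.04854295  0.1831104 ]
scene tip [ 0.51550788 -0.05421314  0.0771104 ] ap [ 0.51066072 -0.04727454  0.066     ]
dark 252 263 181 187
wrist tip [ 0.51695772 -0.04991766  0.0771104 ] ap [ 0.51527816 -0.04823836  0.066     ]
row [ 0.0019 -0.0016  0.0318] [ 0.0011  0.0009 -0.0005] rows~ 0.3
```

Emit:
move_arm --pt "0.005 -0.006 0.01 0.001 0 0 0" --pt "0.005 -0.006 0.02 0.001 0 0 0" --pt "0.005 -0.006 0.02 0.001 0 0 0" --pt "0.005 -0.006 0.02 0.001 0 0 0" --pt "0.005 -0.006 0.02 0.001 0 0 0" --pt "0.005 -0.006 0.02 0.001 0 0 0"

```text
time: 14.9
eef_pos: [0.5129, -0.047, 0.1742]
orientation: [-3.141, 0.001, 1.727]
ft_force: [0.2, 0.3, -0.9]
gripper_width: 0.0109
finger_force: 59.3
```

```bash
python3 - <<'E'
from h import *
s=robot.read_state(); print(s['eef_pos'],s['orientation'])
c=cap('wrist'); d=cap('scene')
out=np.zeros((400,800,3),np.uint8); out[:,:400]=cv2.resize(d['color'][165:215,250:300],(400,400),interpolation=2); out[:,400:]=cv2.resize(c['color'][165:215,232:282],(400,400),interpolation=2)
cv2.imwrite('pics/ap2.png',out[...,::-1])
E
```

```text
[ 0.51285555 -0.04701555  0.17422626] [-3.14099791e+00  1.12912328e-03  1.72717168e+00]
```

View pics/ap2.png

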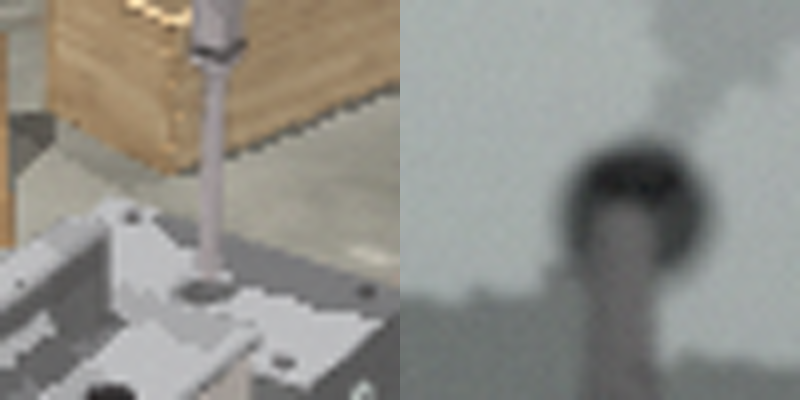

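The tip is about 2 mm off centre, toward −tool x, in both crops: scene tip (210,280) against hole (206,291), and wrist tip about (630,225) against hole (636,205). I'll shift +2 mm and descend into the hole.

Emit:
move_arm --pt "0.005 0 0 0 0 0 0" --pt "0.005 0 0 0 0 0 0" --pt "0.005 0 0.01 0 0 0 0" --pt "0.005 0 0.02 0 0 0 0" --pt "0.005 0 0.03 0 0 0 0" --pt "0.005 0 0.04 0 0 0 0" --pt "0.005 0 0.04 0 0 0 0" --pt "0.005 0 0.04 0 0 0 0"

```text
time: 15.8
eef_pos: [0.5122, -0.045, 0.1579]
orientation: [-3.14, 0.001, 1.727]
ft_force: [0.3, -0.1, 0.3]
gripper_width: 0.0116
finger_force: 59.3
```

Emit:
move_arm --pt "0 0 0.01 0 0 0 0" --pt "0 0 0.02 0 0 0 0" --pt "0 0 0.027 0 0 0 0" --pt "0 0 0.032 0 0 0 0" --pt "0 0 0.036 0 0 0 0" --pt "0 0 0.036 0 0 0 0" --pt "0 0 0.036 0 0 0 0"

```text
time: 16.5
eef_pos: [0.5123, -0.045, 0.144]
orientation: [-3.141, 0.001, 1.727]
ft_force: [-1.6, -0.4, 2.4]
gripper_width: 0.0113
finger_force: 59.7
```

Emit:
move_arm --pt "0 0 0.004 0 0 0 0" --pt "0 0 0.008 0 0 0 0" --pt "0 0 0.01 0 0 0 0" --pt "0 0 0.01 0 0 0 0" --pt "0 0 0.01 0 0 0 0"

```text
time: 17.0
eef_pos: [0.5125, -0.045, 0.14]
orientation: [-3.141, 0.001, 1.727]
ft_force: [-2.0, -0.3, 6.3]
gripper_width: 0.0114
finger_force: 60.2
```

Emit:
move_arm --pt "0 0 0.002 0 0 0 0" --pt "0 0 0.003 0 0 0 0" --pt "0 0 0.003 0 0 0 0" --pt "0 0 0.003 0 0 0 0" --pt "0 0 0.003 0 0 0 0"

```text
time: 17.5
eef_pos: [0.5127, -0.0451, 0.1397]
orientation: [-3.141, 0.001, 1.727]
ft_force: [-2.5, 0.3, 9.5]
gripper_width: 0.011
finger_force: 60.7
```

The force climbs while the height stalls, so the button is on its hard stop. I'll hold for over 2 s.

Emit:
move_arm --pt "0 0 0 0 0 0 0" --pt "0 0 0 0 0 0 0" --pt "0 0 0 0 0 0 0" --pt "0 0 0 0 0 0 0" --pt "0 0 0 0 0 0 0" --pt "0 0 0 0 0 0 0" --pt "0 0 0 0 0 0 0" --pt "0 0 0 0 0 0 0" --pt "0 0 0 0 0 0 0" --pt "0 0 0 0 0 0 0" --pt "0 0 0 0 0 0 0" --pt "0 0 0 0 0 0 0"

```text
time: 18.7
eef_pos: [0.5127, -0.0451, 0.1397]
orientation: [-3.141, 0.001, 1.727]
ft_force: [-3.3, 0.6, 9.9]
gripper_width: 0.011
finger_force: 60.7
```

Emit:
move_arm --pt "0 0 0 0 0 0 0" --pt "0 0 0 0 0 0 0" --pt "0 0 0 0 0 0 0" --pt "0 0 0 0 0 0 0" --pt "0 0 0 0 0 0 0" --pt "0 0 0 0 0 0 0" --pt "0 0 0 0 0 0 0" --pt "0 0 0 0 0 0 0" --pt "0 0 0 0 0 0 0" --pt "0 0 0 0 0 0 0" --pt "0 0 0 0 0 0 0" --pt "0 0 0 0 0 0 0"

```text
time: 19.9
eef_pos: [0.5127, -0.0451, 0.1397]
orientation: [-3.141, 0.001, 1.727]
ft_force: [-1.9, -0.2, 9.2]
gripper_width: 0.0115
finger_force: 60.7
```

```bash
python3 - <<'E'
from h import *
s=robot.read_state(); print(s['time'],s['eef_pos'],s['ft_force'],s['finger_force'])
c=cap('scene'); P=cloud(c); z=P[...,2]; w=(c['z_map']>0)&(z>.08)&(z<.095)&(abs(P[...,0]-.5)<.06)&(abs(P[...,1]-.05)<.08)
print('lid z',np.median(z[w]))
E
```

```text
19.9 [ 0.51272482 -0.04510326  0.13972193] [-1.92370467 -0.18536252  9.16349929] 60.71398615837097
lid z 0.08731841095773452
```

```bash
python3 -c "
from rig import robot; print(robot.close_job())"
```

```text
the job is handed in; nothing more can be done
None
```

I handed in the job with the tank home on both pegs and let go, and the gripped stylus holding the reset button on its hard stop (about 9 N, held over 2 s, about 20 s of the 64 s used); no verdict came back.

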